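# Start and run home a winged filler plug

## Robot

A 7-joint arm with a two-finger parallel gripper is mounted at the origin on a cart in front of the work surface, level with it; the furniture and walls round the work are solid. World frame = base frame: x ahead of the robot, y to its left, z up, the work surface at z = 0. Lengths are in m, angles in rad, forces in N, time in s.
With the tool pointing down it reaches from about 0.425 to 0.925 m from the base axis. Payload 6.8 kg.
Tool frame: the origin (TCP) lies between the finger pads; the fingertips stand 14 mm ahead of it and the grasp point (between the pads) lies 5 mm behind it; z points along the fingers, y is the line along which they close (so a half turn about z gives the same grasp; the last joint's range is limited). The gripper opens to 85 mm and grips with 20 to 120 N. Pads are 22 mm wide; open, the fingers measure 114 mm over their backs; the gripper's body (76 mm by 85 mm) begins 54 mm behind the grasp point. The pads swing forward as they close: fully open they stand 13 mm farther back than shut.
Start: joints at [-1.416, 0.477, 0.022, 1.555, -0.011, 1.109, -0.083], TCP at [0.175, 0.652, 0.245] pointing down, gripper open.
Joint ranges: [-2.96, 2.96], [-0.34, 2.1], [-1.41, 1.46], [0.24, 2.44], [-1.37, 4.51], [0.17, 1.92], [-2.96, 2.96]. Speed limits (rad/s): [2.39, 2.39, 3.14, 3.14, 3.14, 3.14, 3.14].

## Interface

Orientations are given as a rotation vector (axis times angle).
In Python, from bench import r, eyes, ticket gives the robot as it stands. The module is installed in compiled form; this text tells all that it offers.
- The arm moves only by the tool arm_command, never from a script. Its argument "plan" is text: rows parted by semicolons, each of 4 numbers parted by spaces: the shift along the tool's x, y, z in m, then the turn about the tool's z in degrees. In form: tx ty tz yaw; .... A call has 1 to 20 rows; each row shifts and turns the commanded pose from where the row before left it, along the tool's axes as they then stand; what a row does not reach is not made up. A row lasts 1/8 s, in which the tool goes at most 62.5 mm and 10.7 degrees, less where a joint would pass 70% of its speed; a pose out of reach is approached as far as the arm can. A call is refused whole if a number of a shift passes 0.0625 or a number of a turn 10.7, either way. A call with a gripper value outside its range is refused whole. "hand" is the closure, from -1 (fully open) to 1 (shut), set as the call begins (left out, the last holds). The fingers move at their own pace and stop on an object; "grip_force" is the grip in N (left out, the last holds). Time passes only in rows, so rows that do not move let the fingers close. It gives the time, the measured TCP pose, the force, the opening and the grip force at its end, in the units of the state.
- r.get_obs(): the state, without advancing time (a new reading comes with each control period).
- eyes.grab_frame(name): name is "scene" or "top" or "wrist"; returns (picture, depth): 384x512x3 uint8, red, green, blue; 384x512 float32, m along the optical axis (not along the pixel's ray), 0 where there is no reading.
- eyes.calibration(name): a dict with "fov_y" (degrees; the focal length in pixels is half the picture's height over the tangent of half this angle, whatever the lens; pixels are square), "cx", "cy" (the principal point, pixels), "k1" (the pictures are not rectified: a ray, as slopes to the right and down, at radius r is drawn at 1 + k1 r^2 times it, then the intrinsics apply), "origin" and "attitude" of the camera in the world; the wrist camera has in their place "tool_from_camera" (4x4, takes a point from camera to tool coordinates, whose origin is the TCP and whose axes are the flange's). Camera axes: x right, y up, looking along -z (the intrinsics and any distortion apply to the point x, -y, -z); pixel columns grow to the right and rows downward; lengths in m; the calibration is good to about 2 mm. A picture is of the moment at which its call begins: read the wrist's pose just before it. calibration takes no time and is no camera call.
- ticket.hand_in(): hands the job in; it is judged then, once.
The state is a dict: "clock": time; "joints": joint angles; "qvel": joint speeds; "tau": joint torques, N m; "tcp_pos": TCP position; "orientation": TCP orientation; "contact_force": force on the tool from outside, world axes, zero at the start; "moment": the same for the moment, N m; "grip_width": finger opening in m; "gripper_force": force on a finger pad.
Only numpy, scipy, OpenCV 4.12 (cv2) and the standard library are available. Lean on these libraries where they do the work, as an engineer would, in place of code of your own. Each camera call takes 0.05 s, during which the arm holds its last target. There are 200 camera calls.

## Task

Fit the winged filler plug to the port on top of the small gear housing: set it into the mouth upright with its wing in line with the two ribs, back it off (anticlockwise) until it drops into the thread start, then run it in clockwise until it is fully home against its stop, and let go. Do it by feel and never force it, neither down nor round, and leave the other things on the desk where they are.

Things in the scene. Friction and masses are not known exactly. Their poses are not given: they have to be found in the camera images.
- port (a point): Centre of the filler port's mouth (44 mm across), 63 mm above the desk, on top of the round aluminium boss (64 mm across, 15 mm high) of the gear housing. z: the port's axis, up; x: along the two straight ribs on the housing's top either side of the boss. Height of the plug's wing centre above this point: 34 to 38 mm riding on the thread, 26 mm dropped into the starts, 22 to 23 mm fully home.
- housing: Small grey gear housing, fixed: 112x88 mm (154x88 mm over its feet), 48 mm high without the boss, a shaft stub at its +x end. Origin: centre of its underside, on the desk; x along the ribs. Lugs set in line with the ribs always land on top of the thread. Turned clockwise from there the plug only runs against a shoulder 65 to 105 degrees on: a false stop.
- thread (a point): Two-start right-hand brass thread (bore 28 mm); point on its axis, 5 mm below the mouth; axes as the housing. Its opposite starts lie hidden, 35 to 70 degrees anticlockwise (from above) of the ribs. Its top rises 0.07 mm a degree anticlockwise. Backed off, the plug falls about 12 mm some 5 to 20 degrees before a start; a shoulder stops it about 10 degrees past the start. The fall needs free fingers or a follow-down.
- bore (a point): Top of the sprung sealing pad in the bore, on the axis, 38 mm below the mouth (as built; it sinks when pressed). Dropped in, the plug's nose rests on it. Turned clockwise from a start, the thread draws the plug down 0.07 mm a degree against the pad (4 N at first, 7 N home), to a hard stop 80 to 95 degrees clockwise of the start. Turning takes about 0.1 N m, at the stop it climbs steeply: 0.25 is plenty, 0.7 forces it. Friction holds the plug home.
- plug_wing (a point): Centre of the steel plug's upright wing, on the plug's axis, 64 mm above its nose's end; z up the axis. Wing: 46 mm along x, 12 mm thick along y (grip across this), from 16 mm below the point to 17 mm above it. The plug stands loose on its nose at the start, 81 mm high, 0.14 to 0.24 kg. A half turn about z makes no difference. Held loosely, it slides down between the fingers by its own weight.
- plug: The plug; origin: centre of its nose's end; axes as for the wing. Flange under the wing: 54 mm across, from 43 to 48 mm above the nose's end. Below it a round spigot, 26 mm across, its last 4 mm tapering to 23 mm.
- lugs (a point): Point on the plug's axis, 24 mm above its nose's end, midway between its two opposite round thread lugs: 6 mm thick, in line with the wing (along x), 40 mm over their ends.
- screw_tin: Bystander: small open pressed-tin tray of screws, 50x72x22 mm; origin at the centre of its underside. To be left alone.
- driver_yellow: Bystander: screwdriver with yellow handle, 167 mm long, 22 mm high; origin at the centre of its underside. To be left alone.
- solder_spool: Bystander: solder spool, 56 mm across, 40 mm high; origin at the centre of its underside. To be left alone.
- tape_measure: Bystander: red tape measure, 64x80x38 mm; origin at the centre of its underside. To be left alone.
- pliers: Bystander: pliers with red handles, 170 mm long, 12 mm high; origin at the centre of its underside. To be left alone.
- remote: Bystander: white remote control, 125x42x17 mm; origin at the centre of its underside. To be left alone.
Not all that is in view belongs to the job. What is shaped like the plug but purple is not meant.

How it is judged:
By the outcome, as a careful person would: the job done as asked, in the order asked, and still so for the second after the job is handed in, with the robot touching nothing.
It also fails if it takes over 64 s, if anything falls off the work surface, if the arm or the gripper's body presses on something with over 40 N, if the wrist force passes 120 N, or if a joint passes its speed limit or range.

## Working session

There is one attempt and no reset: what is moved stays moved. The work goes in short steps, Python scripts to look and compute and a tool call to move; the robot and the scene stay as the last step left them, time stands still between calls to the robot, and variables do not carry over. Pictures are saved under pics/ and viewed, at most 10 in all, crops included, and the job is handed in when it is done.

Besides the shell and the picture viewer there is one more tool, called after "Call:" as name(argument=value, ...) on one line, values as JSON. arm_command: Moves the arm, as the interface text tells. Its arguments: {"type":"object","properties":{"plan":{"type":"string"},"hand":{"type":"number"},"grip_force":{"type":"number"}},"required":["plan"]}

```bash
mkdir -p pics
cat > h.py <<'E'
import numpy as np, cv2
from bench import r, eyes, ticket
from scipy.spatial.transform import Rotation as R
def rot(a):
    a=np.array(a,float); return a if a.shape==(3,3) else R.from_rotvec(a).as_matrix() if a.size==3 else R.from_quat(a).as_matrix()
def grab(n):
    o=r.get_obs(); im,d=eyes.grab_frame(n); return o,im,d
def cloud(n,o,d):
    c=eyes.calibration(n); H,W=d.shape; f=H/2/np.tan(np.radians(c['fov_y'])/2)
    u,v=np.meshgrid(np.arange(W),np.arange(H)); K=np.array([[f,0,c['cx']],[0,f,c['cy']],[0,0,1.]])
    p=cv2.undistortPoints(np.stack([u,v],-1).reshape(-1,1,2).astype(float),K,np.array([c['k1'],0,0,0.])).reshape(H,W,2)
    P=np.stack([p[...,0]*d,-p[...,1]*d,-d],-1)
    if 'origin' in c: X=P@rot(c['attitude']).T+np.array(c['origin'])
    else:
        T=np.array(c['tool_from_camera']); X=(P@T[:3,:3].T+T[:3,3])@rot(o['orientation']).T+np.array(o['tcp_pos'])
    X[d==0]=np.nan; return X
def save(n,im): cv2.imwrite(n,cv2.cvtColor(im,cv2.COLOR_RGB2BGR))
E
python3 - <<'E'
from h import *
print(r.get_obs()); 
for n in('scene','top','wrist'): print({k:v if k!='tool_from_camera' else np.round(v,3).tolist() for k,v in eyes.calibration(n).items()})
o,a,d=grab('top'); np.savez('top.npz',im=a,X=cloud('top',o,d)); 
o,b,d=grab('scene'); np.savez('scene.npz',im=b,X=cloud('scene',o,d))
save('pics/top.png',a); save('pics/scene.png',b)
E
```

```text
{'clock': 0.0, 'joints': array([-1.41610441,  0.47780474,  0.02235474,  1.55641741, -0.01150762,
        1.1092937 , -0.08307719]), 'qvel': array([ 2.00438629e-03,  1.57802893e-03, -2.18661311e-04, -1.04081413e-03,
        3.96314237e-04,  5.57810238e-04, -9.27491150e-06]), 'tau': array([-1.51179916e-04, -5.96462345e+01,  1.60774235e+00, -2.81192529e+01,
        1.25378167e-02,  9.33478499e-03, -3.80357719e-06]), 'tcp_pos': array([0.17522537, 0.65129265, 0.24433724]), 'orientation': array([-4.11548565e-01, -3.11441501e+00,  2.81464577e-03]), 'contact_force': array([ 0.39280872, -0.76272532,  0.4640274 ]), 'moment': array([ 0.00619682, -0.02094457, -0.01747506]), 'gripper_force': 0.0, 'grip_width': 0.0855419701048415}
{'fov_y': 44.42367761082778, 'cx': 258.8343894764874, 'cy': 191.12616276978136, 'k1': 0.06029522848190499, 'origin': array([-0.05618955, -0.83304643,  0.96230011]), 'attitude': array([ 0.76282012, -0.28475791, -0.70732479])}
{'fov_y': 44.74011210176347, 'cx': 257.4998002766967, 'cy': 193.56318640838546, 'k1': -0.0037038237556254743, 'origin': array([ 0.39275479, -0.15033188,  1.50026283]), 'attitude': array([ 0.07074709, -0.08169503, -1.54043067])}
{'fov_y': 68.69216059693922, 'cx': 261.3454205672351, 'cy': 190.85208604151387, 'k1': 0.007408315916899497, 'tool_from_camera': [[-0.001, 0.963, 0.269, 0.067], [1.0, 0.001, -0.0, 0.001], [-0.0, 0.269, -0.963, -0.129], [0.0, 0.0, 0.0, 1.0]]}
```

View pics/top.png

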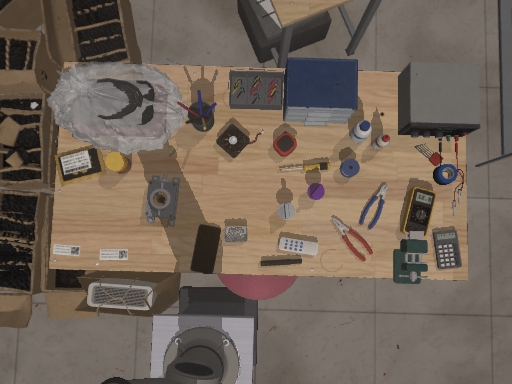

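View pics/scene.png

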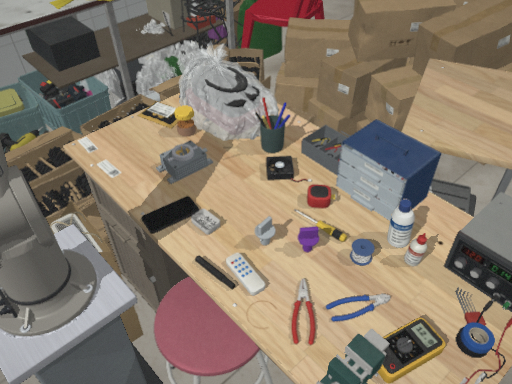

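Candidates: the grey winged plug at top (287,211) / scene (265,231), and the purple one at top (316,191) / scene (308,238). The grey steel one fits, since purple is excluded. I'll confirm it in a crop and measure.

Run:
```python
from h import *
T=np.load('top.npz');S=np.load('scene.npz')
a=cv2.resize(S['im'][205:260,235:335],None,fx=4,fy=4,interpolation=3); b=cv2.resize(T['im'][165:235,130:305],None,fx=4,fy=4,interpolation=3)
c=np.zeros((a.shape[0]+b.shape[0],700,3),np.uint8); c[:a.shape[0],:a.shape[1]]=a; c[a.shape[0]:,:b.shape[1]]=b
save('pics/crop.png',c)
XT,XS=T['X'].reshape(-1,3),S['X'].reshape(-1,3)
for n,X in(('top',T['X']),('scene',S['X'])):
    print(n,'plug/housing px',X[211,287] if n=='top' else X[228,265], X[200,162] if n=='top' else X[160,183])
def near(X,c,rad,z0,z1): 
    m=(np.hypot(X[:,0]-c[0],X[:,1]-c[1])<rad)&(X[:,2]>z0)&(X[:,2]<z1); return X[m]
c0=T['X'][211,287]; h0=T['X'][200,162]
for n,X in(('top',XT),('scene',XS)):
    for z0,z1 in((.02,.06),(.06,.09)):
        p=near(X,c0,.05,z0,z1)
        if len(p)>3:
            q=p[:,:2]-p[:,:2].mean(0);w,V=np.linalg.eigh(q.T@q); print(n,z0,len(p),p.mean(0),p.min(0),p.max(0),'axis',np.degrees(np.arctan2(V[1,1],V[0,1])))
    p=near(X,h0,.10,.04,.056); r_=cv2.minAreaRect(p[:,:2].astype(np.float32)*1000); print(n,'house',len(p),r_)
    p=near(X,h0,.06,.058,.075); print(n,'boss',len(p),p.mean(0),(p.min(0)+p.max(0))/2,cv2.minEnclosingCircle(p[:,:2].astype(np.float32)*1000))
```

```text
top plug/housing px [ 0.4802219  -0.24891411  0.09181008] [0.50769502 0.1432382  0.02511048]
scene plug/housing px [ 0.47895467 -0.25762729  0.06245548] [0.48985668 0.11034796 0.0528158 ]
top 0.02 168 [ 0.48312205 -0.24806237  0.04762227] [ 0.45796509 -0.27417408  0.03720931] [ 0.50847362 -0.22346064  0.05666542] axis 94.97706467565017
top 0.06 64 [ 0.48388943 -0.24769497  0.07887816] [ 0.46269478 -0.25626403  0.06180506] [ 0.50531388 -0.2401485   0.08492916] axis -173.53012289194984
top house 756 ((513.3544921875, 143.11080932617188), (91.2583999633789, 119.13760375976562), 86.5735855102539)
top boss 186 [0.50922995 0.14210934 0.0629566 ] [0.50771244 0.14393557 0.06496697] ((507.7124328613281, 160.07301330566406), 51.9395866394043)
scene 0.02 216 [ 0.47749125 -0.25826914  0.04594813] [ 0.45581609 -0.27800299  0.02049837] [ 0.5100242  -0.22434532  0.05975958] axis 151.12054677075628
scene 0.06 125 [ 0.48035019 -0.25405414  0.07364856] [ 0.45904104 -0.2608824   0.06058846] [ 0.50581262 -0.24243301  0.08278462] axis -173.7306212726407
scene house 583 ((509.76434326171875, 140.0342254638672), (94.14937591552734, 117.53638458251953), 86.61457061767578)
scene boss 114 [0.50591768 0.13860202 0.06035667] [0.50674454 0.13731501 0.06268558] ((507.44781494140625, 137.23912048339844), 34.40617752075195)
```

View pics/crop.png

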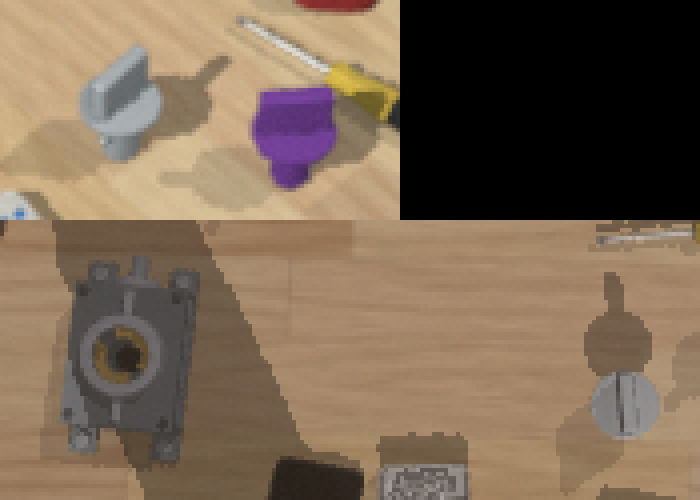

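The crop confirms the grey steel plug: wing along about +6° at (0.484,-0.248). The port is near (0.508,0.140), with ribs at about -3.5°. Both reach radii (0.54, 0.53 m) are in range. I'll look at the port from above on the way.

Call:
arm_command(plan="0 0 0 -6; 0 0 0 -5.6; -0.026 -0.035 0.004 0; -0.026 -0.035 0.004 0; -0.026 -0.035 0.004 0; -0.026 -0.035 0.004 0; -0.026 -0.035 0.004 0; -0.026 -0.035 0.004 0; -0.026 -0.035 0.004 0; -0.026 -0.035 0.004 0; -0.026 -0.035 0.004 0; -0.026 -0.035 0.004 0; -0.026 -0.035 0.004 0; -0.026 -0.035 0.004 0; -0.026 -0.035 0.004 0; -0.026 -0.035 0.004 0", hand=-1)

```text
clock: 2.1
tcp_pos: [0.5095, 0.1395, 0.189]
orientation: [-0.094, -3.14, 0.0]
contact_force: [0.4, 0.6, 0.0]
grip_width: 0.0855
gripper_force: 0.0
```

Run:
```python
from h import *
o,a,d=grab('wrist'); X=cloud('wrist',o,d); np.savez('port.npz',im=a,X=X); save('pics/port.png',a)
print(o['clock'],o['tcp_pos'],o['orientation'],o['joints'],o['contact_force'])
P=X.reshape(-1,3)
m=(abs(P[:,2]-.063)<.004)&(np.hypot(P[:,0]-.508,P[:,1]-.141)<.05); q=P[m]; print('boss',m.sum(),q.mean(0),cv2.minEnclosingCircle(q[:,:2].astype(np.float32)*1000))
```

```text
2.1 [0.50954657 0.13949463 0.18897472] [-9.44610548e-02 -3.13979867e+00  1.70268741e-04] [-0.56077845  0.30401672  0.21177512  1.97374928 -0.08231346  0.87227859
  1.20522727] [0.37225839 0.55638498 0.02338127]
boss 1928 [0.51091133 0.14271434 0.06258601] ((512.66455078125, 142.77561950683594), 32.36965560913086)
```

View pics/port.png

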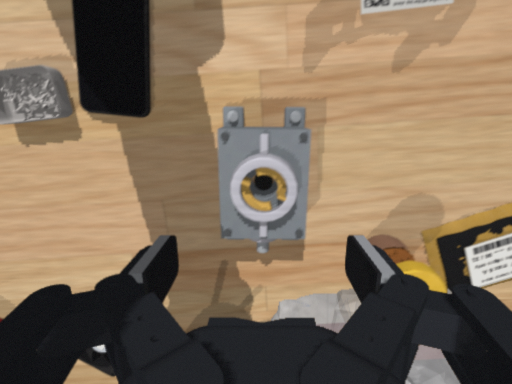

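Wrist view: boss ring centred at about (264,188), ribs at (264,143) and (263,230), bore visible. I'll refine the centre and rib axis by ray–plane intersection.

```bash
cat >> h.py <<'E'
def plane(n,o,uv,z):
    c=eyes.calibration(n); f=192/np.tan(np.radians(c['fov_y'])/2); K=np.array([[f,0,c['cx']],[0,f,c['cy']],[0,0,1.]])
    p=cv2.undistortPoints(np.array(uv,float).reshape(-1,1,2),K,np.array([c['k1'],0,0,0.])).reshape(-1,2)
    D=np.c_[p[:,0],-p[:,1],-np.ones(len(p))]
    if 'origin' in c: Rw,t=rot(c['attitude']),np.array(c['origin'])
    else:
        T=np.array(c['tool_from_camera']);Ro=rot(o['orientation']);Rw=Ro@T[:3,:3];t=Ro@T[:3,3]+o['tcp_pos']
    D=D@Rw.T; return t+D*((z-t[2])/D[:,2])[:,None]
E
python3 - <<'E'
from h import *
o=r.get_obs(); Z=np.load('port.npz'); im=Z['im'];X=Z['X']
hsv=cv2.cvtColor(im,cv2.COLOR_RGB2HSV); g=(hsv[...,1]<40)&(hsv[...,2]>165)
g[:120]=0;g[245:]=0;g[:,:215]=0;g[:,312:]=0
n,L,st,ce=cv2.connectedComponentsWithStats(g.astype(np.uint8)); print(st[1:].tolist())
c,_=cv2.findContours(g.astype(np.uint8)*255,0,1); c=max(c,key=cv2.contourArea).reshape(-1,2)
c=c[(abs(c[:,0]-264)>8)]
P=plane('wrist',o,c,.063)[:,:2]
A=np.c_[2*P,np.ones(len(P))]
for k in range(4):
    s=np.linalg.lstsq(A,(P**2).sum(1),rcond=None)[0]; R0=np.sqrt(s[2]+s[0]**2+s[1]**2); e=abs(np.hypot(*(P-s[:2]).T)-R0); P,A=P[e<.0015],A[e<.0015]
print('boss',s[:2],R0,len(P))
for u in(143,231):
    row=hsv[u,245:285]; print(row[:,2].tolist(), X[u,264])
z=X[...,2]; m=(abs(z-.046)<.005); m[:115]=0;m[250:]=0;m[:,:210]=0;m[:,318:]=0
p=X[m][:,:2]; print('rect',cv2.minAreaRect(p.astype(np.float32)*1000))
E
```

```text
[[260, 134, 8, 19, 129], [230, 154, 67, 67, 1668], [260, 226, 6, 11, 58]]
boss [0.51533469 0.13436335] 0.030902226242991188 149
[134, 135, 134, 135, 135, 136, 136, 137, 136, 137, 135, 135, 135, 137, 148, 167, 185, 192, 193, 192, 191, 184, 165, 141, 123, 124, 131, 136, 135, 135, 135, 137, 136, 135, 135, 135, 135, 135, 135, 136] [0.47046368 0.14461507 0.05469164]
[133, 134, 132, 132, 133, 131, 131, 131, 130, 131, 131, 131, 131, 135, 154, 177, 188, 191, 190, 188, 180, 156, 128, 119, 126, 132, 130, 130, 130, 130, 128, 132, 132, 134, 132, 132, 132, 133, 134, 135] [0.55900805 0.13942559 0.05360959]
rect ((516.5430908203125, 142.36065673828125), (88.31948852539062, 119.39024353027344), 85.9865493774414)
```

Run:
```python
from h import *
o=r.get_obs(); print(o['tcp_pos'],o['clock']); Z=np.load('port.npz'); X=Z['X']; im=Z['im']
uv=[[264,143],[263,231],[264,160],[264,214],[235,188],[292,188]]
for (u,v) in uv: print((u,v),X[v,u],plane('wrist',o,[[u,v]],X[v,u,2])[0])
hsv=cv2.cvtColor(im,cv2.COLOR_RGB2HSV); g=(hsv[...,1]<40)&(hsv[...,2]>165); g[:153]=0;g[222:]=0;g[:,:215]=0;g[:,312:]=0
c,_=cv2.findContours(g.astype(np.uint8)*255,0,1); c=max(c,key=cv2.contourArea).reshape(-1,2)
P=plane('wrist',o,c,.063); e=cv2.fitEllipse(P[:,:2].astype(np.float32)*1000); print(e, cv2.minEnclosingCircle(P[:,:2].astype(np.float32)*1000))
b=(hsv[...,1]>90)|(hsv[...,2]<90)
b[:165]=0;b[211:]=0;b[:,:240]=0;b[:,290:]=0
c=cv2.convexHull(np.argwhere(b)[:,::-1].astype(np.int32)).reshape(-1,2); P=plane('wrist',o,c,.063);print('mouth',cv2.fitEllipse(P[:,:2].astype(np.float32)*1000),len(P))
```

```text
[0.51234872 0.13312619 0.18878212] 2.15
(264, 143) [0.47046368 0.14461507 0.05469164] [0.47351936 0.13807816 0.05469164]
(263, 231) [0.55854985 0.13843014 0.05451057] [0.56154649 0.13126889 0.05451057]
(264, 160) [0.48487672 0.14368773 0.06336474] [0.48789753 0.13707818 0.06336474]
(264, 214) [0.53732991 0.14061386 0.06268781] [0.54031704 0.13363065 0.06268781]
(235, 188) [0.50953929 0.11505222 0.06353268] [0.51236811 0.10828066 0.06353268]
(292, 188) [0.51286199 0.16831491 0.06332742] [0.51602131 0.16147863 0.06332742]
((515.1144409179688, 134.36268615722656), (60.737815856933594, 63.62985610961914), 91.92691040039062) ((514.6959228515625, 134.7775115966797), 32.33830261230469)
mouth ((515.8302001953125, 134.8076934814453), (40.639644622802734, 42.599483489990234), 153.8743896484375) 24
```

The arm was still settling when that frame was taken. Repeating it settled.

```bash
cat > port.py <<'E'
from h import *
o,im,d=grab('wrist'); print(o['tcp_pos'],np.abs(o['qvel']).max(),o['orientation']); X=cloud('wrist',o,d)
hsv=cv2.cvtColor(im,cv2.COLOR_RGB2HSV); g=((hsv[...,1]<40)&(hsv[...,2]>165)).astype(np.uint8)
w=np.linalg.norm(X[...,:2]-[.512,.141],axis=-1); g[~(w<.07)]=0
n,L,st,ce=cv2.connectedComponentsWithStats(g); i=1+np.argmax(st[1:,4]); print(st[1:].tolist())
c,_=cv2.findContours((L==i).astype(np.uint8),0,1); P=plane('wrist',o,max(c,key=len),.063)
print('boss',cv2.fitEllipse(P[:,:2].astype(np.float32)*1000),cv2.minEnclosingCircle(P[:,:2].astype(np.float32)*1000))
q=[plane('wrist',o,[ce[k]],.0545)[0] for k in range(1,n) if k!=i and st[k,4]>40]; print(q); v=q[-1]-q[0]; print('rib',np.degrees(np.arctan2(v[1],v[0])))
E
python3 port.py
```

```text
[0.51234872 0.13312619 0.18878212] 0.141669054252301 [ 0.10558814  3.13824369 -0.00528798]
[[268, 129, 8, 20, 141], [238, 150, 67, 68, 1724], [268, 222, 6, 11, 65]]
boss ((511.5655517578125, 142.2489776611328), (61.060489654541016, 63.889713287353516), 94.1797866821289) ((511.28216552734375, 142.03225708007812), 32.52204895019531)
[array([0.4693504 , 0.14502608, 0.0545    ]), array([0.55779185, 0.1391343 , 0.0545    ])]
rib -3.8112890070425456
```

Call:
arm_command(plan="0 -0.02 -0.005 0; 0 -0.04 -0.005 0; 0 -0.042 0 0; 0 -0.042 0 0; 0 -0.042 0 0; 0 -0.042 0 0; 0 -0.042 0 0; 0 -0.042 0 0; 0 -0.04 0 0; 0.002 -0.03 0 -5; 0 0 0 -5.3; 0 0 0 0; 0 0 0 0; 0 0 0 0")

```text
clock: 3.95
tcp_pos: [0.4842, -0.2397, 0.1993]
orientation: [-0.188, 3.136, 0.0]
contact_force: [0.6, 0.5, 0.3]
grip_width: 0.0853
gripper_force: 0.0
```

Run:
```python
from h import *
o,im,d=grab('wrist'); X=cloud('wrist',o,d); save('pics/plug.png',im)
print(o['clock'],o['tcp_pos'],o['orientation'],o['joints'],np.abs(o['qvel']).max())
P=X.reshape(-1,3); w=np.hypot(P[:,0]-.484,P[:,1]+.249)<.045
q=P[w&(P[:,2]>.074)&(P[:,2]<.09)]; print('wing',len(q),q[:,2].mean(),cv2.minAreaRect(q[:,:2].astype(np.float32)*1000)); s=q[:,:2]-q[:,:2].mean(0); k,V=np.linalg.eigh(s.T@s); print(q[:,:2].mean(0),np.degrees(np.arctan2(V[1,1],V[0,1])))
q=P[w&(P[:,2]>.04)&(P[:,2]<.054)]; print('flange',len(q),cv2.minEnclosingCircle(q[:,:2].astype(np.float32)*1000))
```

```text
3.95 [ 0.48416367 -0.23973721  0.19934402] [-1.87913451e-01  3.13596258e+00  3.93352164e-04] [ 0.05517846  0.31741879  0.35400977  1.94496716 -0.13858493  0.90249991
  2.16957042] 0.0030835628485838757
wing 616 0.08030518522205791 ((486.25946044921875, -249.94244384765625), (45.26589584350586, 11.916522026062012), 7.840651512145996)
[ 0.48516844 -0.2498537 ] -172.78551964301616
flange 1470 ((486.6325988769531, -249.95652770996094), 27.077009201049805)
```

View pics/plug.png

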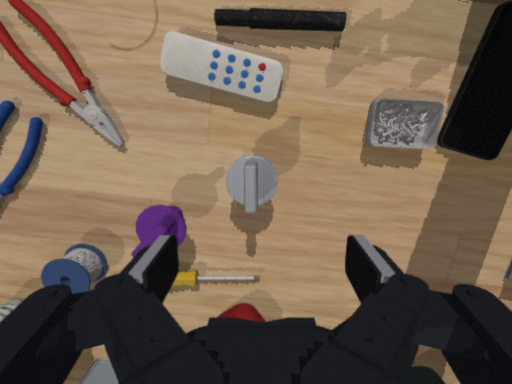

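The plug is confirmed at (0.4862,-0.2499), wing 7.5°, flange radius 27 mm and top at 80 mm, all as specified. Descending.

Call:
arm_command(plan="-0.001 -0.01 0 -0.6; 0 0 0.02 0; 0 0 0.03 0; 0 0 0.03 0; 0 0 0.025 0; 0 0 0.015 0; 0 0 0.008 0; 0 0 0.005 0; 0 0 0 0; 0 0 0 0")

```text
clock: 5.25
tcp_pos: [0.4867, -0.2504, 0.0669]
orientation: [-0.204, 3.134, -0.001]
contact_force: [0.4, 0.4, 0.2]
grip_width: 0.0856
gripper_force: 0.0
```

Call:
arm_command(plan="0 0 0 0; 0 0 0 0; 0 0 0 0; 0 0 0 0; 0 0 0 0; 0 0 0 0; 0 0 0 0; 0 0 0 0", hand=1, grip_force=40)

```text
clock: 6.25
tcp_pos: [0.4864, -0.2502, 0.0664]
orientation: [-0.204, 3.135, 0.0]
contact_force: [-0.3, 1.4, 2.3]
grip_width: 0.0114
gripper_force: 39.6
```

Call:
arm_command(plan="0 0 -0.01 0; 0 0 -0.03 0; 0 0 -0.03 0; 0 0 -0.02 0; -0.0036 0.0182 0 0; -0.008 0.0408 0 0; -0.008 0.0408 0 0; -0.008 0.0408 0 0; -0.008 0.0408 0 0; -0.008 0.0408 0 0; -0.008 0.0408 0 0; -0.008 0.0408 0 0; -0.008 0.0408 0 0; -0.008 0.0408 0 0; 0 0 0 5.6; 0 0 0 5.6; 0 0 0 0; 0 0 0 0; 0 0 0 0; 0 0 0 0")

```text
clock: 8.75
tcp_pos: [0.5113, 0.1416, 0.1563]
orientation: [-0.103, -3.14, -0.0]
contact_force: [-0.1, -0.3, -2.7]
grip_width: 0.0111
gripper_force: 39.4
```

Run:
```python
from h import *
o,im,d=grab('wrist'); X=cloud('wrist',o,d); o2,b,_=grab('scene')
h,w=b.shape[:2]; c=np.zeros((384,512+288,3),np.uint8); c[:,:512]=im; c[:288,512:]=cv2.resize(b[90:210,120:240],(288,288),interpolation=3); save('pics/over.png',c)
for k in('clock','tcp_pos','orientation','joints','contact_force','moment','grip_width'): print(k,o[k])
t=o['tcp_pos']; P=X.reshape(-1,3); P=P[np.hypot(P[:,0]-t[0],P[:,1]-t[1])<.05]
q=P[(P[:,2]>.16)]; print(len(q),q.mean(0) if len(q) else 0)
q=P[(P[:,2]>.128)&(P[:,2]<.145)]; print('flange',len(q),q.mean(0),cv2.minEnclosingCircle(q[:,:2].astype(np.float32)*1000), R.from_rotvec(o['orientation']).as_matrix()[:,2])
```

```text
clock 8.75
tcp_pos [0.51126335 0.14164213 0.15627157]
orientation [-1.02610829e-01 -3.13985029e+00 -1.43510882e-04]
joints [-0.60492025  0.35581653  0.26643329  1.99944062 -0.12810628  0.80204515
  1.24031317]
contact_force [-0.12523722 -0.28606362 -2.65800998]
moment [-0.05188157  0.03872131 -0.03209533]
grip_width 0.011149361629103452
42324 [0.50306597 0.14218787 0.21453342]
flange 2563 [0.49890259 0.14286168 0.13757031] ((511.5063171386719, 142.06993103027344), 27.14812469482422) [-6.31162316e-05  9.34752122e-05 -9.99999994e-01]
```

View pics/over.png

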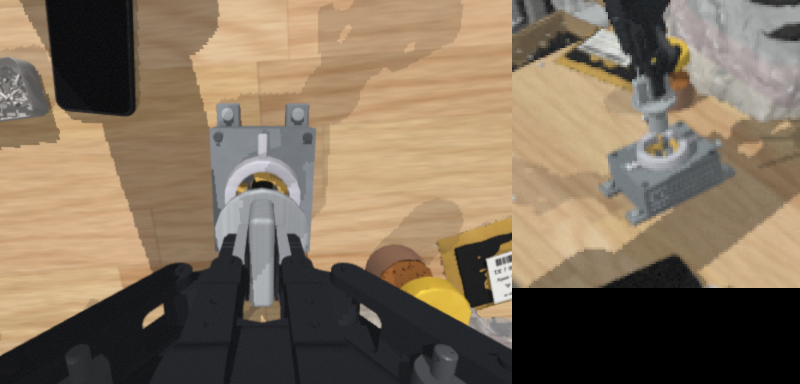

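The plug is upright. The flange centre (0.5115,0.1421) sits over the boss centre (0.5116,0.1422) in the same camera, and the wing is in line with the ribs at -3.7°. Lowering.

Call:
arm_command(plan="0 0 0.008 0; 0 0 0.012 0; 0 0 0.008 0; 0 0 0.004 0; 0 0 0.003 0; 0 0 0.003 0; 0 0 0.003 0; 0 0 0.003 0; 0 0 0 0")

```text
clock: 9.98
tcp_pos: [0.5112, 0.1417, 0.1121]
orientation: [-0.103, -3.14, 0.0]
contact_force: [0.0, -0.4, -0.7]
grip_width: 0.0112
gripper_force: 39.4
```

Call:
arm_command(plan="0 0 0.001 0; 0 0 0.001 0; 0 0 0.001 0; 0 0 0.001 0; 0 0 0 0; 0 0 0 0")

```text
clock: 10.72
tcp_pos: [0.5113, 0.1418, 0.1083]
orientation: [-0.103, -3.14, -0.0]
contact_force: [-0.6, 0.5, -1.7]
grip_width: 0.0113
gripper_force: 39.4
```

Call:
arm_command(plan="0 0 0.001 0; 0 0 0.001 0; 0 0 0.001 0; 0 0 0.001 0; 0 0 0 0; 0 0 0 0")

```text
clock: 11.48
tcp_pos: [0.5113, 0.1417, 0.1043]
orientation: [-0.103, -3.14, -0.0]
contact_force: [-0.2, 0.3, -1.3]
grip_width: 0.0114
gripper_force: 39.4
```

Call:
arm_command(plan="0 0 0.0007 0; 0 0 0.0008 0; 0 0 0 0; 0 0 0 0")

```text
clock: 11.98
tcp_pos: [0.5113, 0.1418, 0.1028]
orientation: [-0.103, -3.14, -0.0]
contact_force: [-0.3, 0.2, -1.6]
grip_width: 0.011
gripper_force: 39.4
```

Call:
arm_command(plan="0 0 0.0005 0; 0 0 0.0005 0; 0 0 0 0; 0 0 0 0")

```text
clock: 12.48
tcp_pos: [0.5115, 0.1418, 0.102]
orientation: [0.103, 3.14, 0.0]
contact_force: [-0.6, -0.7, 1.9]
grip_width: 0.0109
gripper_force: 39.8
```

Call:
arm_command(plan="0 0 0.0005 0; 0 0 0.0005 0; 0 0 0 0; 0 0 0 0")

```text
clock: 12.98
tcp_pos: [0.5116, 0.1417, 0.1017]
orientation: [0.103, 3.14, 0.001]
contact_force: [-3.3, -0.8, 10.5]
grip_width: 0.0113
gripper_force: 41.2
```

Contact is at wing height 36.6 mm, riding on the thread as expected. I'll relieve the press, then loosen the fingers to about 1–2 mm of play so the plug can fall by itself.

Call:
arm_command(plan="0 0 -0.001 0; 0 0 0 0; 0 0 0 0")

```text
clock: 13.35
tcp_pos: [0.5115, 0.1418, 0.1019]
orientation: [0.103, 3.14, 0.0]
contact_force: [-1.3, 0.0, 4.2]
grip_width: 0.0115
gripper_force: 40.0
```

Call:
arm_command(plan="0 0 0 0; 0 0 0 0; 0 0 0 0; 0 0 0 0", hand=0.68, grip_force=20)

```text
clock: 13.85
tcp_pos: [0.5113, 0.1417, 0.1017]
orientation: [-0.103, -3.14, 0.0]
contact_force: [-0.0, -0.1, -0.1]
grip_width: 0.0136
gripper_force: 0.0
```

Call:
arm_command(plan="0 0 -0.002 0; 0 0 -0.002 0; 0 0 0 -3; 0 0 0 -3; 0 0 0 -3; 0 0 0 -3; 0 0 0 -3; 0 0 0 -3; 0 0 0 -3; 0 0 0 -3; 0 0 0 0; 0 0 0 0")

```text
clock: 15.35
tcp_pos: [0.5116, 0.1415, 0.106]
orientation: [-0.55, 3.093, -0.0]
contact_force: [0.0, -0.8, 1.7]
grip_width: 0.0133
gripper_force: 1.1
```

```bash
cat > st.py <<'E'
from h import *
o,im,d=grab('wrist'); X=cloud('wrist',o,d); M=rot(o['orientation'])
print(round(o['clock'],2),'tcp',o['tcp_pos'].round(4),'toolx deg',np.degrees(np.arctan2(-M[1,0],-M[0,0])).round(2),'F',o['contact_force'].round(2),'M',o['moment'].round(3),'q7',o['joints'][6].round(3),'w',o['grip_width'].round(4))
hsv=cv2.cvtColor(im,cv2.COLOR_RGB2HSV); t=np.array([.5115,.1418]); D=np.hypot(X[...,0]-t[0],X[...,1]-t[1])
m=(hsv[...,2]>110)&(hsv[...,1]<50)&(D<.028)&(D>.013)&(X[...,2]<.105); z=X[...,2][m]
hist,e=np.histogram(z,np.arange(.055,.105,.001)); print('flange z mode',e[hist.argmax()],hist.max(), 'hist',[(round(float(a)*1000),int(b)) for a,b in zip(e,hist) if b>60])
# wing top: along the wing, sticking out toward the camera beyond the pads
zt=X[...,2]; mw=(hsv[...,2]>110)&(hsv[...,1]<50)&(D<.026)&(zt>.094)&(zt<.13); 
if mw.sum()>30:
    q=X[mw]; top=np.percentile(q[:,2],95); q=q[q[:,2]>top-.004]; s=q[:,:2]-q[:,:2].mean(0); k,V=np.linalg.eigh(s.T@s); print('wing top',top.round(4),'deg',np.degrees(np.arctan(V[1,1]/V[0,1])).round(1),len(q))
E
python3 st.py
```

```text
Traceback (most recent call last):
  File "st.py", line 3, in <module>
    print(round(o['clock'],2),'tcp',o['tcp_pos'].round(4),'toolx deg',np.degrees(np.arctan2(-M[1,0],-M[0,0])).round(2),'F',o['contact_force'].round(2),'M',o['moment'].round(3),'q7',o['joints'][6].round(3),'w',o['grip_width'].round(4))
                                                                                                                                                                                                                 ^^^^^^^^^^^^^^^^^^^^^
AttributeError: 'float' object has no attribute 'round'
```

```bash
sed -i "s/o\['grip_width'\].round(4)/round(o['grip_width'],4)/" st.py; python3 st.py
```

```text
15.4 tcp [0.5115 0.1416 0.1059] toolx deg 20.2 F [ 0.08 -0.96  1.05] M [-0.315 -0.137 -0.029] q7 1.619 w 0.0137
flange z mode 0.08400000000000002 1031 hist [(61, 65), (62, 425), (63, 274), (82, 155), (83, 795), (84, 1031), (85, 190)]
wing top 0.1258 deg -69.4 250
```

Call:
arm_command(plan="0 0 0 -3; 0 0 0 -3; 0 0 0 -3; 0 0 0 -3; 0 0 0 -3; 0 0 0 0; 0 0 0 0")

```text
clock: 16.32
tcp_pos: [0.5111, 0.1419, 0.1056]
orientation: [0.95, -2.994, -0.0]
contact_force: [0.4, 0.0, -0.7]
grip_width: 0.0137
gripper_force: 0.1
```

```bash
python3 st.py
```

```text
16.32 tcp [0.5111 0.1419 0.1056] toolx deg 35.19 F [ 0.44  0.04 -0.66] M [-0.006  0.005 -0.008] q7 1.841 w 0.0137
flange z mode 0.07200000000000001 1060 hist [(61, 61), (62, 294), (63, 228), (71, 255), (72, 1060), (73, 665), (103, 74)]
wing top 0.1267 deg -54.3 204
```

It dropped: the flange went from 84 to 72.5 mm, so the wing is 25.5 mm above the mouth against 26 expected. Following down with loose fingers, then clockwise.

Call:
arm_command(plan="0 0 0.003 0; 0 0 0.004 0; 0 0 0.004 0; 0 0 0.0025 0; 0 0 0.001 0; 0 0 0 0; 0 0 0 0")

```text
clock: 17.25
tcp_pos: [0.5114, 0.1417, 0.0913]
orientation: [-0.951, 2.994, -0.0]
contact_force: [-0.5, 0.5, -0.0]
grip_width: 0.0141
gripper_force: 0.2
```

Call:
arm_command(plan="0 0 0 3; 0 0 0 3; 0 0 0 3; 0 0 0 3; 0 0 0 3; 0 0 0 3; 0 0 0 0; 0 0 0 0")

```text
clock: 18.25
tcp_pos: [0.5114, 0.1418, 0.0914]
orientation: [-0.472, 3.106, 0.0]
contact_force: [0.6, 0.5, 0.4]
grip_width: 0.0141
gripper_force: 0.1
```

```bash
python3 st.py
```

```text
18.25 tcp [0.5114 0.1418 0.0914] toolx deg 17.3 F [0.61 0.48 0.37] M [ 0.033  0.039 -0.003] q7 1.584 w 0.0141
flange z mode 0.07200000000000001 1032 hist [(62, 421), (63, 325), (71, 249), (72, 1032), (73, 651), (103, 90)]
wing top 0.1123 deg -71.7 224
```

Call:
arm_command(plan="0 0 0 3; 0 0 0 3; 0 0 0 3; 0 0 0 3; 0 0 0 3; 0 0 0 0; 0 0 0 0")

```text
clock: 19.18
tcp_pos: [0.5114, 0.1418, 0.0914]
orientation: [-0.063, 3.141, 0.0]
contact_force: [0.3, 0.5, 0.8]
grip_width: 0.0136
gripper_force: 0.4
```

```bash
python3 st.py
```

```text
19.18 tcp [0.5114 0.1418 0.0914] toolx deg 2.31 F [0.28 0.47 0.76] M [ 0.137 -0.054 -0.007] q7 1.368 w 0.0136
flange z mode 0.07200000000000001 987 hist [(62, 421), (63, 332), (71, 285), (72, 987), (73, 684), (103, 81)]
wing top 0.1125 deg -88.1 242
```

Call:
arm_command(plan="0 0 0 3; 0 0 0 3; 0 0 0 3; 0 0 0 3; 0 0 0 0; 0 0 0 0")

```text
clock: 19.98
tcp_pos: [0.5111, 0.1419, 0.091]
orientation: [-0.265, -3.13, -0.0]
contact_force: [0.3, 2.4, -3.9]
grip_width: 0.0135
gripper_force: 2.6
```

```bash
python3 st.py
python3 - <<'E'
from h import *
o,im,d=grab('wrist'); save('pics/turn.png',cv2.resize(im[130:384,130:390],None,fx=2,fy=2))
E
```

```text
19.98 tcp [0.5111 0.1419 0.091 ] toolx deg -9.68 F [ 0.25  2.43 -3.85] M [ 0.465 -0.121  0.098] q7 1.196 w 0.0135
flange z mode 0.07200000000000001 1019 hist [(62, 395), (63, 292), (70, 102), (71, 679), (72, 1019), (73, 204), (102, 64), (103, 99)]
wing top 0.1119 deg 78.6 239
```

View pics/turn.png

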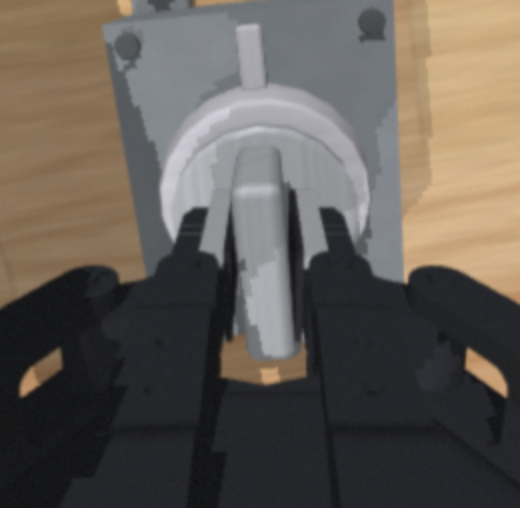

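The wing is in the jaws and Mz is 0.1 N m with a slight downward draw, so the thread is engaged. Continuing in small steps and following down.

Call:
arm_command(plan="0 0 0.0002 3; 0 0 0.0002 3; 0 0 0.0002 3; 0 0 0.0002 3; 0 0 0 0")

```text
clock: 20.7
tcp_pos: [0.5112, 0.1419, 0.0903]
orientation: [-0.591, -3.085, 0.0]
contact_force: [0.8, 2.4, -5.8]
grip_width: 0.0138
gripper_force: 3.5
```

```bash
python3 st.py
```

```text
20.7 tcp [0.5112 0.1419 0.0903] toolx deg -21.69 F [ 0.81  2.36 -5.8 ] M [ 0.471 -0.246  0.119] q7 1.026 w 0.0138
flange z mode 0.07100000000000001 1024 hist [(62, 361), (63, 308), (69, 74), (70, 502), (71, 1024), (72, 380), (102, 88), (103, 252)]
wing top 0.1113 deg 66.2 226
```

Call:
arm_command(plan="0 0 0.0003 3; 0 0 0.0003 3; 0 0 0.0003 3; 0 0 0.0003 3; 0 0 0 0")

```text
clock: 21.38
tcp_pos: [0.5112, 0.1419, 0.0894]
orientation: [-0.91, -3.007, -0.0]
contact_force: [-0.9, 2.6, -2.7]
grip_width: 0.0138
gripper_force: 3.0
```

```bash
python3 st.py
```

```text
21.38 tcp [0.5112 0.1419 0.0894] toolx deg -33.67 F [-0.93  2.63 -2.71] M [0.569 0.031 0.059] q7 0.858 w 0.0138
flange z mode 0.07 1026 hist [(62, 386), (63, 234), (68, 67), (69, 371), (70, 1026), (71, 456), (101, 66), (102, 214), (103, 442)]
wing top 0.1102 deg 55.6 216
```

Call:
arm_command(plan="0 0 0.0002 3; 0 0 0.0002 3; 0 0 0.0002 3; 0 0 0 0")

```text
clock: 21.92
tcp_pos: [0.5113, 0.142, 0.0888]
orientation: [-1.143, -2.926, -0.0]
contact_force: [-0.4, 2.9, -1.5]
grip_width: 0.0137
gripper_force: 3.3
```

```bash
python3 st.py
```

```text
21.93 tcp [0.5113 0.142  0.0888] toolx deg -42.66 F [-0.4   2.88 -1.46] M [0.625 0.116 0.074] q7 0.732 w 0.0137
flange z mode 0.069 774 hist [(62, 314), (63, 271), (68, 160), (69, 774), (70, 739), (71, 113), (101, 125), (102, 379), (103, 310)]
wing top 0.1095 deg 46.8 215
```

Call:
arm_command(plan="0 0 0.0002 3; 0 0 0.0002 3; 0 0 0 0")

```text
clock: 22.35
tcp_pos: [0.5113, 0.1419, 0.0884]
orientation: [-1.294, -2.863, -0.0]
contact_force: [-0.7, 3.5, -2.3]
grip_width: 0.0137
gripper_force: 3.1
```

```bash
python3 st.py
```

```text
22.35 tcp [0.5113 0.1419 0.0884] toolx deg -48.65 F [-0.74  3.49 -2.32] M [0.626 0.071 0.057] q7 0.649 w 0.0137
flange z mode 0.069 927 hist [(62, 334), (63, 243), (68, 365), (69, 927), (70, 397), (100, 82), (101, 200), (102, 462), (103, 147)]
wing top 0.109 deg 40.8 216
```

Call:
arm_command(plan="0 0 0.0002 2; 0 0 0.0002 2; 0 0 0 0")

```text
clock: 22.78
tcp_pos: [0.5114, 0.1419, 0.0881]
orientation: [1.396, 2.814, 0.0]
contact_force: [-1.9, 3.8, 0.7]
grip_width: 0.0138
gripper_force: 5.6
```

```bash
python3 st.py
```

```text
22.77 tcp [0.5114 0.1419 0.0881] toolx deg -52.77 F [-1.95  3.81  0.7 ] M [0.822 0.299 0.217] q7 0.592 w 0.0138
flange z mode 0.069 901 hist [(62, 337), (63, 229), (67, 82), (68, 512), (69, 901), (70, 215), (100, 89), (101, 263), (102, 419), (103, 92)]
wing top 0.1084 deg 36.8 207
```

Call:
arm_command(plan="0 0 0 1; 0 0 0 0; 0 0 0 0")

```text
clock: 23.2
tcp_pos: [0.5114, 0.1419, 0.088]
orientation: [1.42, 2.802, 0.0]
contact_force: [-1.6, 4.6, 2.8]
grip_width: 0.0137
gripper_force: 8.5
```

```bash
python3 st.py
```

```text
23.2 tcp [0.5114 0.1419 0.088 ] toolx deg -53.74 F [-1.57  4.6   2.81] M [0.93  0.369 0.278] q7 0.579 w 0.0137
flange z mode 0.069 857 hist [(62, 345), (63, 218), (67, 94), (68, 555), (69, 857), (70, 194), (100, 102), (101, 302), (102, 401), (103, 74)]
wing top 0.1085 deg 35.8 211
```

Torque climbs steeply (0.22 → 0.28 N m over 1°) with the height steady at wing ≈22.5 mm, so this is the hard stop. Relaxing within the play, opening and withdrawing upward.

Call:
arm_command(plan="0 0 0 -2; 0 0 0 -2; 0 0 0 0")

```text
clock: 23.62
tcp_pos: [0.5116, 0.141, 0.0879]
orientation: [1.322, 2.849, -0.0]
contact_force: [1.5, 1.0, 0.3]
grip_width: 0.0136
gripper_force: 0.6
```

Call:
arm_command(plan="0 0 0 0; 0 0 0 0; 0 0 0 0; 0 0 0 0; 0 0 0 0; 0 0 -0.01 0; 0 0 -0.02 0; 0 0 -0.03 0; 0 0 -0.03 0; 0 0 -0.02 0; 0 0 0 0; 0 0 0 0; 0 0 0 0; 0 0 0 0", hand=-0.2)

```text
clock: 25.38
tcp_pos: [0.511, 0.1415, 0.1972]
orientation: [-1.322, -2.849, 0.002]
contact_force: [-0.1, -0.8, 0.8]
grip_width: 0.0512
gripper_force: 0.0
```

Run:
```python
from h import *
o,im,d=grab('wrist'); X=cloud('wrist',o,d); save('pics/end.png',im)
print(o['clock'],o['tcp_pos'],o['contact_force'],o['grip_width'],np.abs(o['qvel']).max())
P=X.reshape(-1,3); w=np.hypot(P[:,0]-.5115,P[:,1]-.1418)<.04
q=P[w&(P[:,2]>.092)&(P[:,2]<.115)]; print('wing top',np.percentile(q[:,2],[50,90]),cv2.minAreaRect(q[:,:2].astype(np.float32)*1000))
q=P[w&(P[:,2]>.066)&(P[:,2]<.073)]; print('flange',len(q),np.median(q[:,2]))
q=P[w&(P[:,2]>.0595)&(P[:,2]<.066)]; print('boss',len(q),np.median(q[:,2]))
```

```text
25.375 [0.51095471 0.14154281 0.19722648] [-0.0593821  -0.76930371  0.76276578] 0.05122291296008102 0.0047975088398772145
wing top [0.10183694 0.10289774] ((513.26318359375, 141.80484008789062), (11.95676326751709, 45.548213958740234), 42.530094146728516)
flange 1732 0.06919907031812089
boss 870 0.062679838292474
```

View pics/end.png

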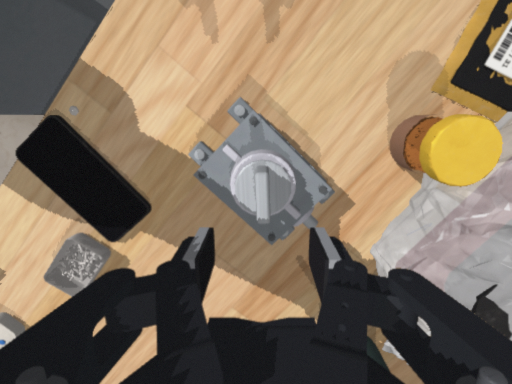

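The end view shows the plug seated upright at (263,190), wing centre 22.2 mm above the mouth, stopped at -47.5°. The gripper is clear and the nearby things in view are undisturbed.

```bash
python3 -c "
from h import *
print(ticket.hand_in())"
```

```text
the job is handed in; nothing more can be done
None
```

The plug is home against its stop, with its wing centre about 22 mm above the mouth and torque peaking at about 0.28 N m at the stop; it was released, the arm backed clear, and the job was handed in at about 25 s.

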